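# Press the label holder home behind the lip of the stamping bed

### The arm

A 6-joint arm with a two-finger parallel gripper is mounted at the origin on the work surface. World frame = base frame: x ahead of the robot, y to its left, z up, the work surface at z = 0. Lengths are in mm, angles in rad, forces in N, time in s.
With the tool pointing down it reaches from about 300 to 875 mm from the base axis. Payload 6.4 kg.
Tool frame: the origin (TCP) lies midway between the tips of the shut fingers; the grasp point (between the pads) lies behind it (manip.tcp_to_grasp is the z of the grasp point in the tool frame, in mm); z points along the fingers, y is the line along which they close (so a half turn about z gives the same grasp; the last joint's range is limited). The gripper opens to 85 mm and grips with 20 to 120 N. Pads are 22 mm wide; open, the fingers measure 114 mm over their backs; the gripper's body (76 mm by 85 mm) begins 54 mm behind the grasp point. The pads swing forward as they close: fully open they stand 13 mm farther back than shut.
Start: joints at [0.932, 0.181, 1.607, -0, 1.354, -0.206], TCP at [241.154, 522.002, 231.288] pointing down, gripper open.
Joint ranges: [-2.99, 2.99], [-0.89, 2.07], [0.3, 2.58], [-1.14, 4.28], [0, 2.63], [-3.12, 3.12]. Speed limits (rad/s): [2.57, 2.57, 3.01, 3.14, 3.14, 3.14].

### API

Orientations are given as a rotation vector (axis times angle).
In Python, from workcell import telemetry, viewer, ticket, manip gives the robot as it stands.
- The arm moves only by the tool play_rows, never from a script. Its argument "series" is a list of rows, each an object of numbers: "tx", "ty", "tz": the shift along the tool's x, y, z in cm; "wx", "wy", "wz": the turn, a rotation vector about the tool's x, y, z in rad; "hand": the finger opening in cm, from 0 to 8.54. In form: [{"tx": .., "ty": .., "tz": .., "wx": .., "wy": .., "wz": .., "hand": ..}, ...]. A call has 1 to 10 rows; each row shifts and turns the commanded pose from where the row before left it, along the tool's axes as they then stand; what a row does not reach is not made up. A row lasts 1/10 s, in which the tool goes at most 50 mm and 8.59 degrees, less where a joint would pass 70% of its speed; a pose out of reach is approached as far as the arm can. A call with a gripper value outside its range is refused whole. The fingers move at their own pace and stop on an object; "grip_force" is the grip in N (left out, the last holds). Time passes only in rows, so rows that do not move let the fingers close. It gives the time, the measured TCP pose, the force, the opening and the grip force at its end, in the units of the state.
- telemetry.observe(): the state, without advancing time (a new reading comes with each control period).
- viewer.capture(name): name is "side" or "top" or "wrist"; returns a dict with "color" (384x512x3 uint8, blue, green, red), "z_map" (384x512 float32, mm along the optical axis (not along the pixel's ray), 0 where there is no reading), "mtx" (3x3 intrinsics, pixels), "k1" (the pictures are not rectified: a ray, as slopes to the right and down, at radius r is drawn at 1 + k1 r^2 times it, then the intrinsics apply), "rvec" (rotation vector, rad) and "tvec" (3), from world to camera coordinates, as OpenCV has them. Camera axes: x right, y down, z forward; pixel columns grow to the right and rows downward; lengths in mm; the calibration is good to about 2 mm. A picture is of the moment at which its call begins.
- ticket.finish_job(): hands the job in; it is judged then, once.
The state is a dict: "t": time; "joint_positions": joint angles; "dq": joint speeds; "tau": joint torques, N m; "tool_pos": TCP position; "tcp_rot": TCP orientation; "force": force on the tool from outside, world axes, zero at the start; "wrist_torque": the same for the moment, N m; "gripper_width": finger opening in mm; "finger_force": force on a finger pad.
Only numpy, scipy, OpenCV 4.12 (cv2) and the standard library are available. Lean on these libraries where they do the work, as an engineer would, in place of code of your own. Each camera call takes 0.05 s, during which the arm holds its last target. There are 200 camera calls.

### The job

Pick up the brass label holder by its wooden grip, lay it flat on the aluminium stamping bed and slide it front edge first behind (under) the brass lip, until you feel it push the sprung red bar fully back against its stop. The spring shoves the holder out again, so finish while still holding it pressed fully home with the fingers, ready for stamping. Leave the foil reel, the hand pallet and the type tray where they are.

Things in the scene. Friction and masses are not known exactly. Their poses are not given: they have to be found in the camera images.
- holder: loose brass label holder: plate 90 x 90 x 8 mm, 0.25 to 0.5 kg, white paper label on its front half, an upright wooden grip behind it. Origin: centre of the plate's underside; x points to the front edge (label side, the edge that goes under the lip), z up. Starts flat on the mat
- holder_front (a point): middle of the label holder's front edge, on the underside (45 mm ahead of its origin); same axes
- holder_grip (a point): point to pinch inside the wooden grip, 20 mm behind the plate's centre and 33 mm above its underside; holder's axes. The grip is 16 mm thick (along x), 60 mm long (along y), from 8 to 48 mm above the underside. Fingers close along x, one before and one behind it; 27 mm stay free between grip and lip when home
- bed: fixed aluminium stamping bed, block 180 (x) x 150 (y) x 20 mm, flat floor at z = 20 mm. Origin: centre of its underside; x is the push direction, z up. Two dark 12 mm high guides leave a 96 mm wide channel from x = 0 to 90 mm, and flare to about 126 mm wide towards x = -33 mm. A brass lip covers the channel from x = 53 to 90 mm; its underside is 12 mm and its top 18 mm above the floor
- bar (a joint): slide of the red sprung bar (84 mm wide) under the lip, along the bed's +x: 0 m = out (its face at x = 60 mm of the bed), 0.010 m = fully back at its hard stop (face at x = 70 mm). The spring needs about 2.5 N at 0 and 7.5 N at 0.010, and pushes the bar out again
- bed_home (a point): point on the bed's floor where the middle of the holder's front edge is when fully home: bed x = 70 mm, y = 0, z = 20 mm; axes as the bed's
- mat: fixed brown leather mat 200 x 200 x 3 mm on which the holder lies at the start; origin: centre of its underside. Mat and bed change sides (left or right of the robot's x axis) from start to start
- reel: bystander: copper-coloured foil reel, 64 mm across, 22 mm high, lying flat beyond the work; origin: centre of its underside
- pallet: bystander: brass hand pallet with a dark wooden handle, about 160 mm long along x (handle to -x), head 90 mm wide, 24 mm high, lying to one side; origin: at bench height below the middle
- tray: bystander: small wooden tray of lead type, 120 x 90 x 35 mm, lying to the other side; origin: centre of its underside
Things that resemble listed ones, but are neither listed nor needed, are in the scene too. What is shaped like the holder but pink or turquoise is not meant.

How it is judged:
By the outcome, as a careful person would: the job done as asked, in the order asked, and still so for the second after the job is handed in, while the arm keeps its last pose, push and grip.
It also fails if it takes over 45 s, if anything falls off the work surface, if the arm or the gripper's body presses on something with over 40 N, if the wrist force passes 120 N, or if a joint passes its speed limit or range.

## Working session

There is one attempt and no reset: what is moved stays moved. The work goes in short steps, Python scripts to look and compute and a tool call to move; the robot and the scene stay as the last step left them, time stands still between calls to the robot, and variables do not carry over. Pictures are saved under pics/ and viewed, at most 10 in all, crops included, and the job is handed in when it is done.

Besides the shell and the picture viewer there is one more tool, called after "Call:" as name(argument=value, ...), one argument or row to a line, values as JSON. play_rows: Moves the arm, as the interface text tells. Its arguments: {"type":"object","properties":{"series":{"type":"array"},"grip_force":{"type":"number"}},"required":["series"]}

```bash
mkdir -p pics; cat > h.py <<'E'
import numpy as np,cv2,pickle
from workcell import telemetry,viewer,ticket,manip
def cap(n):
    c=viewer.capture(n); pickle.dump(c,open(f'/tmp/{n}.pkl','wb')); return c
def load(n): return pickle.load(open(f'/tmp/{n}.pkl','rb'))
def rays(c,uv):
    K=np.array(c['mtx']);uv=np.asarray(uv,float).reshape(-1,1,2)
    n=cv2.undistortPoints(uv,K,np.array([c['k1'],0,0,0.]))[:,0]
    R=cv2.Rodrigues(np.array(c['rvec'],float))[0];t=np.array(c['tvec'],float).ravel()
    d=np.c_[n,np.ones(len(n))]
    return -R.T@t,d@R
def plane(c,uv,z):
    o,d=rays(c,uv); return o+d*((z-o[2])/d[:,2])[:,None]
def cloud(c):
    h,w=c['z_map'].shape;g=np.stack(np.meshgrid(np.arange(w),np.arange(h)),-1).reshape(-1,2)
    o,d=rays(c,g); return (o+d*c['z_map'].reshape(-1,1)).reshape(h,w,3)
E
python3 - <<'E'
from h import *
a=cap('top');b=cap('side')
cv2.imwrite('pics/top.png',a['color']);cv2.imwrite('pics/side.png',b['color'])
s=telemetry.observe();print(s);print(manip.tcp_to_grasp,[x for x in dir(manip) if x[0]!='_'])
E
```

```text
{'t': 0.1, 'joint_positions': array([ 9.31687393e-01,  1.81444574e-01,  1.60790210e+00,  1.64972161e-05,
        1.35381074e+00, -2.06280821e-01]), 'dq': array([-0.00010576, -0.00143044, -0.00189328,  0.00108224,  0.00154875,
       -0.00264415]), 'tau': array([ 4.54682558e-04, -4.45873618e+01, -3.52236986e+01, -2.06208529e-04,
        4.00419187e-03, -2.07465047e-05]), 'tool_pos': array([240.84629849, 521.58457417, 230.48957288]), 'tcp_rot': array([-6.74454461e-01, -3.06766778e+00,  2.23074422e-03]), 'force': array([-0.24250056, -0.28762617, -0.43603852]), 'wrist_torque': array([-0.03759629,  0.01386473,  0.02021156]), 'finger_force': 0.0, 'gripper_width': 85.5939816874809}
-18.700000000000003 ['IKError', 'tcp_to_grasp']
```

View pics/top.png

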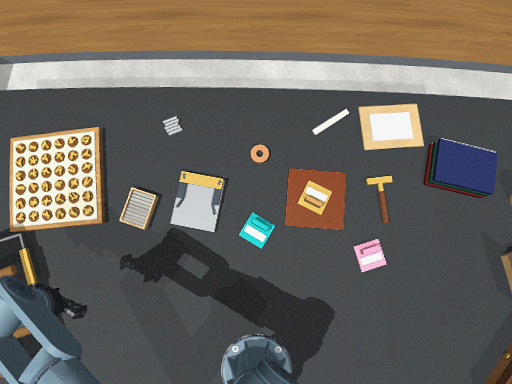

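View pics/side.png

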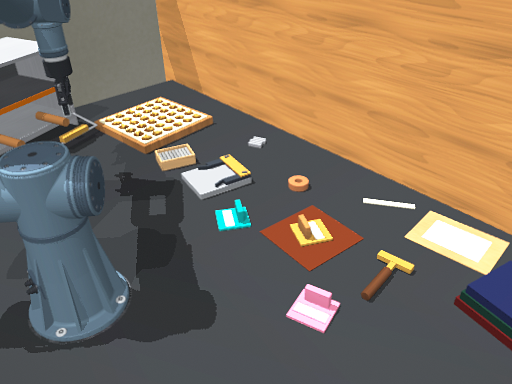

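The top view shows the brass holder on the brown mat at (316,197), the bed with its brass lip at (198,200), the tray at (139,208), the reel at (260,154) and the pallet at (380,198). Candidates for the holder are brass (316,197), turquoise (257,230) and pink (370,256). I choose the brass one on the mat and check it in a close crop.

```bash
python3 - <<'E'
from h import *
c=load('top');im=c['color']
a=cv2.resize(im[160:240,280:352],None,fx=5,fy=5,interpolation=cv2.INTER_CUBIC)
b=cv2.resize(im[160:240,160:240],None,fx=5,fy=5,interpolation=cv2.INTER_CUBIC)
cv2.imwrite('pics/crop.png',np.hstack([a,b]))
P=cloud(c);print(plane(c,[[316,197],[198,200]],[10]),P[197,316],P[210,195],P[175,200])
print('cam',rays(c,[[0,0]])[0])
hsv=cv2.cvtColor(im,cv2.COLOR_BGR2HSV)
for p in [(316,186),(313,203),(318,197),(195,210),(205,180),(290,175)]: print(p,hsv[p[1],p[0]],P[p[1],p[0]].round(1))
E
```

```text
[[ 572.33896857 -195.16254273   10.        ]
 [ 554.5085758   206.6423284    10.        ]] [ 571.98889005 -194.81249384   12.23193801] [519.21382903 214.33168357  17.36574979] [635.93822701 199.436238    36.00852161]
cam [ 368.52555927    8.6336155  1309.41963833]
(316, 186) [ 22 149 235] [ 609.9 -194.9   13.2]
(313, 203) [ 14 147 135] [ 545.8 -178.8   50.2]
(318, 197) [ 90   3 249] [ 572.1 -201.7   12.3]
(195, 210) [ 99   8 213] [519.2 214.3  17.4]
(205, 180) [ 22 143 237] [617.7 180.9  42.8]
(290, 175) [  9 182 147] [ 648.8 -106.5    2.3]
```

View pics/crop.png

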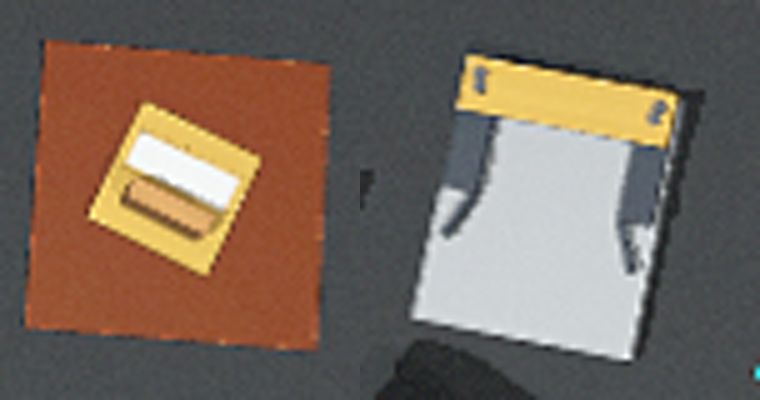

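The crop shows the holder with its label toward the upper right (+x, slightly right) and the grip behind it. The bed has its lip at the far end and the flared guides open toward the robot. Now I measure both.

```bash
python3 - <<'E'
from h import *
c=load('top');im=c['color'];hsv=cv2.cvtColor(im,cv2.COLOR_BGR2HSV);H,S,V=cv2.split(hsv)
def big(m,box):
    z=np.zeros_like(m,np.uint8);u0,v0,u1,v1=box;z[v0:v1,u0:u1]=m[v0:v1,u0:u1]*255
    k=cv2.findContours(z,cv2.RETR_EXTERNAL,cv2.CHAIN_APPROX_NONE)[0]
    return max(k,key=cv2.contourArea)[:,0]
def rect(uv,z):
    p=plane(c,uv,z)[:,:2].astype(np.float32);r=cv2.minAreaRect(p);return r,cv2.boxPoints(r).round(1).tolist()
m=((H>17)&(H<32)&(V>150))|((S<40)&(V>150))
print('holder',rect(big(m,(292,172,342,224)),11))
q=(S<60)&(V<260)&(V>150)
print('label',rect(big((S<40)&(V>180),(292,172,342,224)),11))
print('lip',rect(big((H>17)&(H<32)&(S>90)&(V>150),(160,160,240,240)),38))
print('floor',rect(big((S<40)&(V>170),(160,160,240,240)),20))
# depth based
P=cloud(c);
def z(lo,hi,xy): 
    X=P[...,0];Y=P[...,1];Z=P[...,2]
    return P[(Z>lo)&(Z<hi)&(X>xy[0])&(X<xy[1])&(Y>xy[2])&(Y<xy[3])]
g=z(35,60,(480,650,-260,-130));print('grip',len(g),g.mean(0),cv2.minAreaRect(g[:,:2].astype(np.float32)))
l=z(35,60,(450,700,120,300));print('lip',len(l),np.median(l,0),cv2.minAreaRect(l[:,:2].astype(np.float32)))
E
```

```text
holder (((571.3182373046875, -190.1634063720703), (89.75542449951172, 90.28304290771484), 64.07210540771484), [[511.1000061035156, -210.8000030517578], [592.2999877929688, -250.3000030517578], [631.5, -169.5], [550.2999877929688, -130.10000610351562]])
label (((583.2376708984375, -195.45262145996094), (73.32080078125, 23.393016815185547), 64.12772369384766), [[556.7000122070312, -223.3000030517578], [577.7999877929688, -233.5], [609.7999877929688, -167.60000610351562], [588.7000122070312, -157.39999389648438]])
lip (((619.3453979492188, 195.9713592529297), (144.92201232910156, 36.952239990234375), 79.9321060180664), [[588.5, 127.9000015258789], [624.9000244140625, 121.4000015258789], [650.2000122070312, 264.1000061035156], [613.7999877929688, 270.5]])
floor (((531.7679443359375, 210.93467712402344), (149.49664306640625, 144.85848999023438), 80.02674865722656), [[447.5, 149.89999389648438], [590.2000122070312, 124.80000305175781], [616.0, 272.0], [473.3999938964844, 297.1000061035156]])
grip 98 [ 552.47419207 -180.49333182   49.50769477] ((553.4432983398438, -180.83302307128906), (58.85243225097656, 16.06361198425293), 64.50161743164062)
lip 458 [617.45686093 195.64862417  38.43207357] ((580.1655883789062, 201.8408203125), (145.341796875, 117.00868225097656), 80.47809600830078)
```

Call:
play_rows(
  series=[
    {"wz": 0.145, "hand": 8.5},
    {"wz": 0.145},
    {"wz": 0.145},
    {"wz": 0.145},
    {"wz": 0.145},
    {"wz": 0.145},
    {"wz": 0.145},
    {"wz": 0.145},
    {"wz": 0.145},
    {"wz": 0.145},
  ],
)

```text
invalid input at $.series[0]: expected keys tx, ty, tz, wx, wy, wz, hand
```

Call:
play_rows(
  series=[
    {"wz": 0.14},
    {"tx": -2.48, "ty": 2.94},
    {"tx": -2.48, "ty": 2.94},
    {"tx": -2.48, "ty": 2.94},
    {"tx": -2.48, "ty": 2.94},
    {"tx": -2.48, "ty": 2.94},
    {"tx": -2.48, "ty": 2.94},
    {"tx": -2.48, "ty": 2.94},
    {"tx": -2.48, "ty": 2.94},
    {"tx": -2.48, "ty": 2.94},
  ],
)

```text
invalid input at $.series[0]: expected keys tx, ty, tz, wx, wy, wz, hand
```

Call:
play_rows(
  series=[
    {"tx": -2.48, "ty": 2.94},
    {"tx": -2.48, "ty": 2.94},
    {"tx": -2.48, "ty": 2.94},
    {"tx": -2.48, "ty": 2.94},
    {"tx": -2.48, "ty": 2.94},
    {"tx": -2.48, "ty": 2.94},
    {"tx": -2.48, "ty": 2.94},
    {"tx": -2.48, "ty": 2.94},
    {"tx": -2.48, "ty": 2.94},
    {"tx": -2.48, "ty": 2.94},
  ],
)

```text
invalid input at $.series[0]: expected keys tx, ty, tz, wx, wy, wz, hand
```

Call:
play_rows(
  series=[
    {"tx": -2.48, "ty": 2.94},
    {},
    {},
  ],
)

```text
invalid input at $.series[0]: expected keys tx, ty, tz, wx, wy, wz, hand
```

Call:
play_rows(
  series=[
    {"tx": 0, "ty": 0, "tz": 0, "wx": 0, "wy": 0, "wz": 0.145, "hand": 8.5},
    {"tx": 0, "ty": 0, "tz": 0, "wx": 0, "wy": 0, "wz": 0.145, "hand": 8.5},
    {"tx": 0, "ty": 0, "tz": 0, "wx": 0, "wy": 0, "wz": 0.145, "hand": 8.5},
    {"tx": 0, "ty": 0, "tz": 0, "wx": 0, "wy": 0, "wz": 0.145, "hand": 8.5},
    {"tx": 0, "ty": 0, "tz": 0, "wx": 0, "wy": 0, "wz": 0.145, "hand": 8.5},
    {"tx": 0, "ty": 0, "tz": 0, "wx": 0, "wy": 0, "wz": 0.145, "hand": 8.5},
    {"tx": 0, "ty": 0, "tz": 0, "wx": 0, "wy": 0, "wz": 0.145, "hand": 8.5},
    {"tx": 0, "ty": 0, "tz": 0, "wx": 0, "wy": 0, "wz": 0.145, "hand": 8.5},
    {"tx": 0, "ty": 0, "tz": 0, "wx": 0, "wy": 0, "wz": 0.145, "hand": 8.5},
    {"tx": 0, "ty": 0, "tz": 0, "wx": 0, "wy": 0, "wz": 0.145, "hand": 8.5},
  ],
)

```text
t: 1.1
tool_pos: [240.9, 521.7, 230.7]
tcp_rot: [2.545, 1.842, -0.002]
force: [-0.1, -0.2, 0.3]
gripper_width: 85.0
finger_force: 0.0
```

Call:
play_rows(
  series=[
    {"tx": 0, "ty": 0, "tz": 0, "wx": 0, "wy": 0, "wz": 0.14, "hand": 8.5},
    {"tx": -2.48, "ty": 2.94, "tz": 0, "wx": 0, "wy": 0, "wz": 0, "hand": 8.5},
    {"tx": -2.48, "ty": 2.94, "tz": 0, "wx": 0, "wy": 0, "wz": 0, "hand": 8.5},
    {"tx": -2.48, "ty": 2.94, "tz": 0, "wx": 0, "wy": 0, "wz": 0, "hand": 8.5},
    {"tx": -2.48, "ty": 2.94, "tz": 0, "wx": 0, "wy": 0, "wz": 0, "hand": 8.5},
    {"tx": -2.48, "ty": 2.94, "tz": 0, "wx": 0, "wy": 0, "wz": 0, "hand": 8.5},
    {"tx": -2.48, "ty": 2.94, "tz": 0, "wx": 0, "wy": 0, "wz": 0, "hand": 8.5},
    {"tx": -2.48, "ty": 2.94, "tz": 0, "wx": 0, "wy": 0, "wz": 0, "hand": 8.5},
    {"tx": -2.48, "ty": 2.94, "tz": 0, "wx": 0, "wy": 0, "wz": 0, "hand": 8.5},
    {"tx": 0, "ty": 0, "tz": 0, "wx": 0, "wy": 0, "wz": 0, "hand": 8.5},
  ],
)

```text
t: 2.1
tool_pos: [367.5, 237.5, 231.1]
tcp_rot: [2.666, 1.66, -0.001]
force: [-0.2, -0.1, -0.1]
gripper_width: 85.1
finger_force: 0.0
```

```bash
python3 - <<'E'
from h import *
c=cap('wrist');cv2.imwrite('pics/w1.png',c['color'])
P=cloud(c);print([P[v,u].round(0).tolist() for v,u in [(100,100),(192,256),(100,400),(300,256)]])
E
```

```text
[[231.0, 400.0, 1.0], [353.0, 207.0, 0.0], [559.0, 238.0, 20.0], [278.0, 54.0, 0.0]]
```

View pics/w1.png

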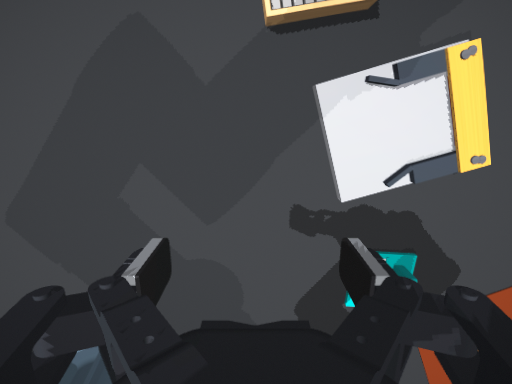

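Call:
play_rows(
  series=[
    {"tx": -2.48, "ty": 2.94, "tz": 0, "wx": 0, "wy": 0, "wz": 0, "hand": 8.5},
    {"tx": -2.48, "ty": 2.94, "tz": 0, "wx": 0, "wy": 0, "wz": 0, "hand": 8.5},
    {"tx": -2.48, "ty": 2.94, "tz": 0, "wx": 0, "wy": 0, "wz": 0, "hand": 8.5},
    {"tx": -2.48, "ty": 2.94, "tz": 0, "wx": 0, "wy": 0, "wz": 0, "hand": 8.5},
    {"tx": -2.48, "ty": 2.94, "tz": 0, "wx": 0, "wy": 0, "wz": 0, "hand": 8.5},
    {"tx": -2.48, "ty": 2.94, "tz": 0, "wx": 0, "wy": 0, "wz": 0, "hand": 8.5},
    {"tx": -2.48, "ty": 2.94, "tz": 0, "wx": 0, "wy": 0, "wz": 0, "hand": 8.5},
    {"tx": -2.48, "ty": 2.94, "tz": 0, "wx": 0, "wy": 0, "wz": 0, "hand": 8.5},
    {"tx": -2.48, "ty": 2.94, "tz": 0, "wx": 0, "wy": 0, "wz": 0, "hand": 8.5},
    {"tx": -2.48, "ty": 2.94, "tz": 0, "wx": 0, "wy": 0, "wz": 0, "hand": 8.5},
  ],
)

```text
t: 3.15
tool_pos: [523.0, -110.7, 230.9]
tcp_rot: [-2.661, -1.668, -0.0]
force: [0.1, 0.3, 0.6]
gripper_width: 84.8
finger_force: 0.0
```

Call:
play_rows(
  series=[
    {"tx": -2.48, "ty": 2.94, "tz": 0, "wx": 0, "wy": 0, "wz": 0, "hand": 8.5},
    {"tx": -2.48, "ty": 2.94, "tz": 0, "wx": 0, "wy": 0, "wz": 0, "hand": 8.5},
    {"tx": 0, "ty": 0, "tz": 0, "wx": 0, "wy": 0, "wz": 0, "hand": 8.5},
    {"tx": 0, "ty": 0, "tz": 0, "wx": 0, "wy": 0, "wz": 0, "hand": 8.5},
  ],
)

```text
t: 3.55
tool_pos: [553.6, -180.1, 230.3]
tcp_rot: [-2.661, -1.666, 0.001]
force: [-0.6, 0.6, 0.4]
gripper_width: 84.8
finger_force: 0.0
```

The wrist view shows the whole bed, with the near corners at (316,86) and (341,201) and the lip around (470,105). I measure the bed from it, and the holder from the wrist camera at its new position.

```bash
python3 - <<'E'
from h import *
def ana(c,box,zlo,zhi,zp):
    P=cloud(c);X,Y,Z=P[...,0],P[...,1],P[...,2]
    m=((Z>zlo)&(Z<zhi)&(X>box[0])&(X<box[1])&(Y>box[2])&(Y<box[3])).astype(np.uint8)*255
    k=max(cv2.findContours(m,cv2.RETR_EXTERNAL,cv2.CHAIN_APPROX_NONE)[0],key=cv2.contourArea)[:,0]
    r=cv2.minAreaRect(plane(c,k,zp)[:,:2].astype(np.float32))
    print(r,np.median(Z[m>0]),len(k),k.min(0),k.max(0))
c=load('wrist')
ana(c,(560,700,100,300),35,42,38)
ana(c,(430,700,100,300),17,23,20)
c=cap('wrist');cv2.imwrite('pics/w2.png',c['color'])
ana(c,(480,660,-280,-100),7,15,11)
ana(c,(480,660,-280,-100),44,60,51)
E
```

```text
((620.048583984375, 196.57220458984375), (144.96932983398438, 40.07945251464844), 79.9356918334961) 39.03110094661304 320 [445  38] [490 171]
((550.30419921875, 209.1756591796875), (150.18167114257812, 181.2636260986328), 80.09964752197266) 20.9188087692645 736 [315  40] [469 201]
((573.5322875976562, -187.91494750976562), (88.48432922363281, 90.25091552734375), 64.12464141845703) 11.992791750778395 273 [237 133] [308 201]
((555.6310424804688, -178.97830200195312), (59.76131057739258, 15.803153991699219), 64.5724868774414) 51.32264244085303 121 [250 148] [264 199]
```

View pics/w2.png

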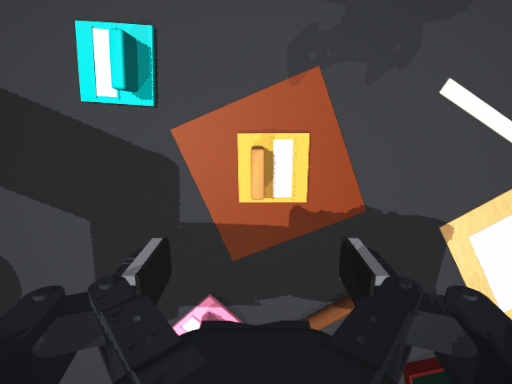

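The wrist view shows the brass holder centred at (273,168), grip on the left and label on the right, square to the tool. Heights and sizes agree with the description, so I descend and grip.

Call:
play_rows(
  series=[
    {"tx": 0, "ty": 0, "tz": 4, "wx": 0, "wy": 0, "wz": 0, "hand": 8.5},
    {"tx": 0, "ty": 0, "tz": 4, "wx": 0, "wy": 0, "wz": 0, "hand": 8.5},
    {"tx": 0, "ty": 0, "tz": 4, "wx": 0, "wy": 0, "wz": 0, "hand": 8.5},
    {"tx": 0, "ty": 0, "tz": 4, "wx": 0, "wy": 0, "wz": 0, "hand": 8.5},
    {"tx": 0, "ty": 0, "tz": 2.5, "wx": 0, "wy": 0, "wz": 0, "hand": 8.5},
    {"tx": 0, "ty": 0, "tz": 1.5, "wx": 0, "wy": 0, "wz": 0, "hand": 8.5},
    {"tx": 0, "ty": 0, "tz": 1.2, "wx": 0, "wy": 0, "wz": 0, "hand": 8.5},
    {"tx": 0, "ty": 0, "tz": 0, "wx": 0, "wy": 0, "wz": 0, "hand": 8.5},
    {"tx": 0, "ty": 0, "tz": 0, "wx": 0, "wy": 0, "wz": 0, "hand": 8.5},
  ],
)

```text
t: 4.5
tool_pos: [554.3, -181.1, 20.4]
tcp_rot: [2.661, 1.667, 0.001]
force: [0.2, 0.3, 0.9]
gripper_width: 85.0
finger_force: 0.0
```

Call:
play_rows(
  series=[
    {"tx": 0, "ty": 0, "tz": 0.3, "wx": 0, "wy": 0, "wz": 0, "hand": 6},
    {"tx": 0, "ty": 0, "tz": 0, "wx": 0, "wy": 0, "wz": 0, "hand": 4},
    {"tx": 0, "ty": 0, "tz": 0, "wx": 0, "wy": 0, "wz": 0, "hand": 2.5},
    {"tx": 0, "ty": 0, "tz": 0, "wx": 0, "wy": 0, "wz": 0, "hand": 1},
    {"tx": 0, "ty": 0, "tz": 0, "wx": 0, "wy": 0, "wz": 0, "hand": 0.5},
    {"tx": 0, "ty": 0, "tz": 0, "wx": 0, "wy": 0, "wz": 0, "hand": 0.5},
    {"tx": 0, "ty": 0, "tz": 0, "wx": 0, "wy": 0, "wz": 0, "hand": 0.5},
    {"tx": 0, "ty": 0, "tz": 0, "wx": 0, "wy": 0, "wz": 0, "hand": 0.5},
  ],
  grip_force=60,
)

```text
t: 5.3
tool_pos: [554.0, -181.4, 16.9]
tcp_rot: [2.662, 1.666, 0.001]
force: [-0.3, -0.8, 4.5]
gripper_width: 15.3
finger_force: 60.0
```

Call:
play_rows(
  series=[
    {"tx": 0, "ty": 0, "tz": -1, "wx": 0, "wy": 0, "wz": 0, "hand": 0.5},
    {"tx": 0, "ty": 0, "tz": -3, "wx": 0, "wy": 0, "wz": 0, "hand": 0.5},
    {"tx": 0, "ty": 0, "tz": -4, "wx": 0, "wy": 0, "wz": 0, "hand": 0.5},
    {"tx": 0, "ty": 0, "tz": -3, "wx": 0, "wy": 0, "wz": 0, "hand": 0.5},
    {"tx": 0, "ty": 0, "tz": -1, "wx": 0, "wy": 0, "wz": 0, "hand": 0.5},
    {"tx": 1.5, "ty": -1.1, "tz": 0, "wx": 0, "wy": 0, "wz": 0, "hand": 0.5},
    {"tx": 3, "ty": -2.3, "tz": 0, "wx": 0, "wy": 0, "wz": 0, "hand": 0.5},
    {"tx": 3, "ty": -2.3, "tz": 0, "wx": 0, "wy": 0, "wz": 0, "hand": 0.5},
    {"tx": 3, "ty": -2.3, "tz": 0, "wx": 0, "wy": 0, "wz": 0, "hand": 0.5},
    {"tx": 3, "ty": -2.3, "tz": 0, "wx": 0, "wy": 0, "wz": 0, "hand": 0.5},
  ],
)

```text
t: 6.3
tool_pos: [516.9, -11.9, 133.7]
tcp_rot: [-2.659, -1.665, 0.005]
force: [0.1, 0.7, -3.5]
gripper_width: 14.8
finger_force: 59.1
```

Call:
play_rows(
  series=[
    {"tx": 3, "ty": -2.3, "tz": 0, "wx": 0, "wy": 0, "wz": 0, "hand": 0.5},
    {"tx": 3, "ty": -2.3, "tz": 0, "wx": 0, "wy": 0, "wz": 0, "hand": 0.5},
    {"tx": 3, "ty": -2.3, "tz": 0, "wx": 0, "wy": 0, "wz": 0, "hand": 0.5},
    {"tx": 3, "ty": -2.3, "tz": 0, "wx": 0, "wy": 0, "wz": 0, "hand": 0.5},
    {"tx": 3, "ty": -2.3, "tz": 0, "wx": 0, "wy": 0, "wz": 0, "hand": 0.5},
    {"tx": 3, "ty": -2.3, "tz": 0, "wx": 0, "wy": 0, "wz": 0, "hand": 0.5},
    {"tx": 1.2, "ty": -1.0, "tz": 0, "wx": 0, "wy": 0, "wz": -0.1, "hand": 0.5},
    {"tx": 0, "ty": 0, "tz": 0, "wx": 0, "wy": 0, "wz": -0.1, "hand": 0.5},
    {"tx": 0, "ty": 0, "tz": 0, "wx": 0, "wy": 0, "wz": -0.078, "hand": 0.5},
    {"tx": 0, "ty": 0, "tz": 0, "wx": 0, "wy": 0, "wz": 0, "hand": 0.5},
  ],
)

```text
t: 7.3
tool_pos: [467.8, 223.2, 133.9]
tcp_rot: [-2.402, -2.02, 0.007]
force: [-0.3, 0.3, -3.0]
gripper_width: 15.3
finger_force: 59.2
```

```bash
python3 - <<'E'
from h import *
c=cap('top');w=cap('wrist')
cv2.imwrite('pics/t3.png',np.hstack([cv2.resize(c['color'][140:300,130:260],None,fx=3,fy=3),cv2.resize(w['color'],None,fx=.78,fy=.78)[:480] if 0 else cv2.copyMakeBorder(cv2.resize(w['color'],(400,300)),0,180,0,0,cv2.BORDER_CONSTANT)]))
s=telemetry.observe();print(s['tool_pos'],s['tcp_rot'],s['force'],s['wrist_torque'])
E
```

```text
[468.7428964  222.85017862 134.59313493] [-2.40658454 -2.01669478  0.0046851 ] [ 0.11432128  0.18737679 -3.1410121 ] [ 0.01330317  0.03447002 -0.01745985]
```

View pics/t3.png

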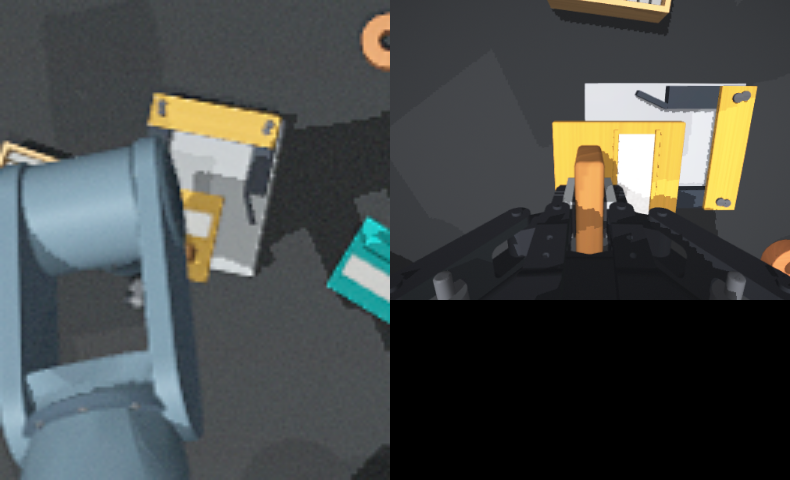

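The holder hangs straight in the fingers, with its label facing the lip. I measure the plate and the bed in the same wrist view.

```bash
cat > m.py <<'E'
from h import *
def edges(c,zlo,zhi,zp,yaw,o,lab,box=None):
    """points on the top plane in the bed-like frame; report edge lines"""
    P=cloud(c);m=((P[...,2]>zlo)&(P[...,2]<zhi))
    ex=np.array([np.cos(yaw),np.sin(yaw)]);ey=np.array([-ex[1],ex[0]])
    q=P[...,:2]-o; a=q@ex;b=q@ey
    if box: m&=(a>box[0])&(a<box[1])&(b>box[2])&(b<box[3])
    k=max(cv2.findContours(m.astype(np.uint8)*255,cv2.RETR_EXTERNAL,cv2.CHAIN_APPROX_NONE)[0],key=cv2.contourArea)[:,0]
    p=plane(c,k,zp)[:,:2]-o;p=np.c_[p@ex,p@ey]
    for n,ax,s in (('front',0,1),('back',0,-1),('left',1,1),('right',1,-1)):
        e=np.quantile(s*p[:,ax],.99);r=p[(s*p[:,ax]>e-4)]
        v=cv2.fitLine(r.astype(np.float32),cv2.DIST_HUBER,0,.01,.01).ravel()
        print(lab,n,'pos %.1f'%(s*e),'med %.1f'%np.median(r[:,ax]),'n',len(r),'ang %.1f'%np.degrees(np.arctan2(v[1],v[0])),'span',np.ptp(r,axis=0).round(0))
E
python3 - <<'E'
from m import *
c=load('wrist');o=np.array([549.5,208.7]);y=np.radians(-10)
edges(c,122,136,128.7,y,o,'plate',(-200,60,-80,80))
edges(c,35,42,38,y,o,'lip',(30,120,-90,90))
edges(c,17,24,20,y,o,'floor',(-100,100,-90,90))
P=cloud(c);m=(P[...,2]>120)&(P[...,2]<140);print(np.median(P[m][:,2]))
E
```

```text
plate front pos -19.0 med -19.3 n 129 ang 90.0 span [ 4. 69.]
plate back pos -108.7 med -108.4 n 100 ang 89.9 span [ 4. 50.]
plate left pos 48.3 med 48.3 n 180 ang -0.2 span [90.  4.]
plate right pos -21.5 med -20.2 n 45 ang 2.2 span [31.  5.]
lip front pos 91.1 med 90.5 n 164 ang -90.0 span [  4. 144.]
lip back pos 51.5 med 52.4 n 164 ang 89.9 span [  4. 143.]
lip left pos 72.2 med 72.0 n 55 ang 0.4 span [38.  4.]
lip right pos -71.3 med -71.2 n 44 ang -0.3 span [38.  3.]
floor front pos 87.3 med 87.4 n 18 ang 4.3 span [7. 2.]
floor back pos -89.1 med -89.0 n 56 ang 89.7 span [ 4. 41.]
floor left pos 75.2 med 74.5 n 314 ang -0.6 span [180.   3.]
floor right pos -49.6 med -48.5 n 39 ang 0.2 span [33.  3.]
129.2264496833406
```

Call:
play_rows(
  series=[
    {"tx": -0.22, "ty": 0, "tz": 2, "wx": 0, "wy": 0, "wz": 0, "hand": 0.5},
    {"tx": 0, "ty": 0, "tz": 3, "wx": 0, "wy": 0, "wz": 0, "hand": 0.5},
    {"tx": 0, "ty": 0, "tz": 2.4, "wx": 0, "wy": 0, "wz": 0, "hand": 0.5},
    {"tx": 0, "ty": 0, "tz": 1, "wx": 0, "wy": 0, "wz": 0, "hand": 0.5},
    {"tx": 0, "ty": 0, "tz": 0, "wx": 0, "wy": 0, "wz": 0, "hand": 0.5},
    {"tx": 0, "ty": 0, "tz": 0, "wx": 0, "wy": 0, "wz": 0, "hand": 0.5},
  ],
)

```text
t: 8.0
tool_pos: [470.6, 220.7, 52.9]
tcp_rot: [2.407, 2.019, 0.001]
force: [0.5, 0.7, -2.4]
gripper_width: 15.1
finger_force: 58.9
```

```bash
python3 - <<'E'
from m import *
c=cap('wrist');o=np.array([549.5,208.7]);y=np.radians(-10)
s=telemetry.observe();print(s['tool_pos'],s['tcp_rot'],s['force'])
cv2.imwrite('pics/w4.png',c['color'])
zb=s['tool_pos'][2]-13.9+8
edges(c,zb-2.5,zb+5,zb,y,o,'plate',(-200,20,-80,80))
edges(c,35,42,38,y,o,'lip',(40,120,-90,90))
edges(c,28,35,32,y,o,'guides',(-60,60,20,90))
edges(c,28,35,32,y,o,'guideR',(-60,60,-90,-30))
edges(c,17,24,20,y,o,'floor',(-100,100,-90,90))
E
```

```text
[471.11829372 220.82526903  53.42399152] [2.40590724 2.01880346 0.00270782] [ 0.46424481 -0.01316894 -3.55210388]
plate front pos -16.2 med -16.5 n 129 ang 89.9 span [ 4. 69.]
plate back pos -106.0 med -105.7 n 100 ang 89.9 span [ 4. 49.]
plate left pos 45.9 med 45.4 n 183 ang 0.1 span [90.  4.]
plate right pos -23.3 med -22.0 n 45 ang 2.0 span [31.  5.]
lip front pos 91.0 med 89.6 n 33 ang -79.5 span [ 4. 21.]
lip back pos 50.7 med 51.7 n 258 ang -89.6 span [  4. 139.]
lip left pos 72.4 med 71.4 n 25 ang 8.8 span [7. 4.]
lip right pos -72.0 med -71.7 n 53 ang 0.6 span [35.  4.]
guides front pos 56.7 med 55.6 n 167 ang 89.3 span [ 5. 52.]
guides back pos -33.4 med -32.2 n 22 ang 68.9 span [5. 6.]
guides left pos 72.4 med 72.1 n 115 ang -0.3 span [58.  4.]
guides right pos 21.0 med 22.3 n 21 ang -78.0 span [2. 5.]
guideR front pos 57.2 med 56.2 n 79 ang -89.3 span [ 4. 37.]
guideR back pos 13.5 med 15.1 n 14 ang 0.0 span [5. 2.]
guideR left pos -32.6 med -34.1 n 14 ang 85.5 span [2. 4.]
guideR right pos -68.4 med -67.5 n 18 ang -18.1 span [10.  4.]
floor front pos 69.7 med 69.6 n 25 ang 6.7 span [7. 2.]
floor back pos -89.3 med -89.1 n 67 ang 89.3 span [ 4. 32.]
floor left pos 75.6 med 74.7 n 397 ang -0.5 span [162.   4.]
floor right pos -50.0 med -49.4 n 87 ang 0.5 span [57.  5.]
```

View pics/w4.png

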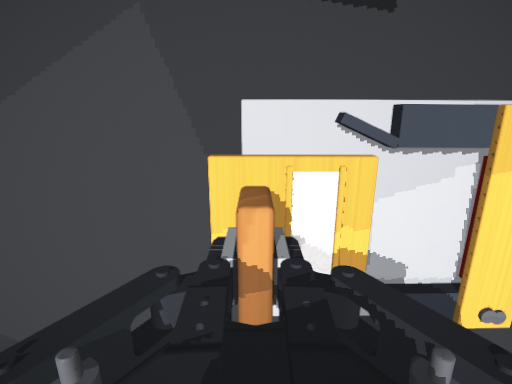

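The wrist view shows the plate square with the bed, with its edge at row 156 inside the left guide at row 148. The lateral offset is about 0.4 mm. Now I lower it onto the floor.

Call:
play_rows(
  series=[
    {"tx": -0.04, "ty": 0, "tz": 0.6, "wx": 0, "wy": 0, "wz": 0, "hand": 0.5},
    {"tx": 0, "ty": 0, "tz": 0.6, "wx": 0, "wy": 0, "wz": 0, "hand": 0.5},
    {"tx": 0, "ty": 0, "tz": 0.4, "wx": 0, "wy": 0, "wz": 0, "hand": 0.5},
    {"tx": 0, "ty": 0, "tz": 0.2, "wx": 0, "wy": 0, "wz": 0, "hand": 0.5},
    {"tx": 0, "ty": 0, "tz": 0.1, "wx": 0, "wy": 0, "wz": 0, "hand": 0.5},
    {"tx": 0, "ty": 0, "tz": 0, "wx": 0, "wy": 0, "wz": 0, "hand": 0.5},
  ],
)

```text
t: 8.65
tool_pos: [469.7, 220.1, 33.8]
tcp_rot: [-2.406, -2.02, 0.002]
force: [-4.7, -1.5, 6.2]
gripper_width: 15.3
finger_force: 60.5
```

Call:
play_rows(
  series=[
    {"tx": 0, "ty": 1, "tz": -0.04, "wx": 0, "wy": 0, "wz": 0, "hand": 0.5},
    {"tx": 0, "ty": 1, "tz": 0, "wx": 0, "wy": 0, "wz": 0, "hand": 0.5},
    {"tx": 0, "ty": 1, "tz": 0, "wx": 0, "wy": 0, "wz": 0, "hand": 0.5},
    {"tx": 0, "ty": 1, "tz": 0, "wx": 0, "wy": 0, "wz": 0, "hand": 0.5},
    {"tx": 0, "ty": 1, "tz": 0, "wx": 0, "wy": 0, "wz": 0, "hand": 0.5},
    {"tx": 0, "ty": 0, "tz": 0, "wx": 0, "wy": 0, "wz": 0, "hand": 0.5},
  ],
)

```text
t: 9.25
tool_pos: [521.6, 211.1, 33.9]
tcp_rot: [2.405, 2.018, 0.003]
force: [5.7, -1.4, 5.4]
gripper_width: 15.0
finger_force: 61.1
```

Call:
play_rows(
  series=[
    {"tx": 0, "ty": 0, "tz": -0.02, "wx": 0, "wy": 0, "wz": 0, "hand": 0.5},
    {"tx": 0, "ty": 0, "tz": 0, "wx": 0, "wy": 0, "wz": 0, "hand": 0.5},
  ],
)

```text
t: 9.45
tool_pos: [519.6, 211.4, 33.9]
tcp_rot: [2.406, 2.019, 0.001]
force: [0.7, -0.8, -1.5]
gripper_width: 15.6
finger_force: 59.4
```

```bash
python3 - <<'E'
from m import *
c=cap('wrist');o=np.array([549.5,208.7]);y=np.radians(-10)
s=telemetry.observe();print(s['tool_pos'],s['tcp_rot'],s['force'],s['wrist_torque'])
edges(c,25,31,28,y,o,'plate',(-100,48,-55,47))
edges(c,35,42,38,y,o,'lip',(40,120,-90,90))
cv2.imwrite('pics/w5.png',c['color'])
E
```

```text
[519.43226974 211.49551587  33.87600072] [2.40569067e+00 2.01979492e+00 6.01746932e-04] [ 0.29490624 -0.13126821 -0.47021961] [ 0.00118278 -0.13513128 -0.03389456]
plate front pos 33.9 med 33.6 n 129 ang 89.9 span [ 4. 69.]
plate back pos -56.2 med -55.9 n 100 ang 89.9 span [ 4. 49.]
plate left pos 45.3 med 45.2 n 182 ang 0.1 span [90.  4.]
plate right pos -24.2 med -22.9 n 45 ang 2.1 span [32.  5.]
lip front pos 91.0 med 90.6 n 234 ang -90.0 span [  4. 125.]
lip back pos 51.4 med 52.1 n 236 ang -90.0 span [  4. 105.]
lip left pos 72.7 med 72.4 n 94 ang -0.6 span [39.  4.]
lip right pos -51.3 med -49.9 n 24 ang -23.3 span [10.  5.]
```

View pics/w5.png

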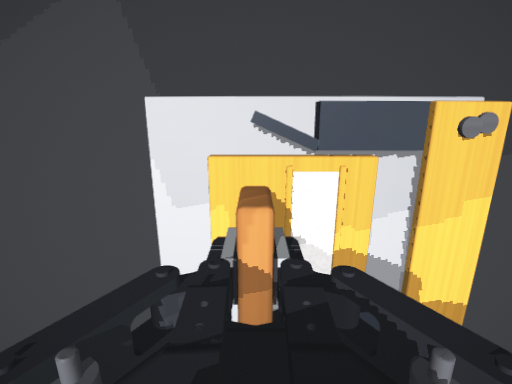

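The plate is in the channel between the guides, square and about 17 mm short of the lip, with near-zero side force. I advance slowly.

Call:
play_rows(
  series=[
    {"tx": 0, "ty": 0.8, "tz": 0, "wx": 0, "wy": 0, "wz": 0, "hand": 0.5},
    {"tx": 0, "ty": 0.8, "tz": 0, "wx": 0, "wy": 0, "wz": 0, "hand": 0.5},
    {"tx": 0, "ty": 0.4, "tz": 0, "wx": 0, "wy": 0, "wz": 0, "hand": 0.5},
    {"tx": 0, "ty": 0, "tz": 0, "wx": 0, "wy": 0, "wz": 0, "hand": 0.5},
    {"tx": 0, "ty": 0, "tz": 0, "wx": 0, "wy": 0, "wz": 0, "hand": 0.5},
    {"tx": 0, "ty": 0, "tz": 0, "wx": 0, "wy": 0, "wz": 0, "hand": 0.5},
  ],
)

```text
t: 10.1
tool_pos: [539.2, 208.0, 33.9]
tcp_rot: [2.406, 2.02, 0.001]
force: [1.4, 0.3, 0.8]
gripper_width: 15.2
finger_force: 59.5
```

Call:
play_rows(
  series=[
    {"tx": 0, "ty": 0.3, "tz": 0, "wx": 0, "wy": 0, "wz": 0, "hand": 0.5},
    {"tx": 0, "ty": 0.3, "tz": 0, "wx": 0, "wy": 0, "wz": 0, "hand": 0.5},
    {"tx": 0, "ty": 0.3, "tz": 0, "wx": 0, "wy": 0, "wz": 0, "hand": 0.5},
    {"tx": 0, "ty": 0, "tz": 0, "wx": 0, "wy": 0, "wz": 0, "hand": 0.5},
    {"tx": 0, "ty": 0, "tz": 0, "wx": 0, "wy": 0, "wz": 0, "hand": 0.5},
    {"tx": 0, "ty": 0, "tz": 0, "wx": 0, "wy": 0, "wz": 0, "hand": 0.5},
  ],
)

```text
t: 10.7
tool_pos: [547.0, 206.7, 33.9]
tcp_rot: [-2.405, -2.02, 0.002]
force: [-5.2, 0.2, 6.0]
gripper_width: 15.6
finger_force: 60.4
```

Call:
play_rows(
  series=[
    {"tx": 0, "ty": 0.2, "tz": 0, "wx": 0, "wy": 0, "wz": 0, "hand": 0.5},
    {"tx": 0, "ty": 0.2, "tz": 0, "wx": 0, "wy": 0, "wz": 0, "hand": 0.5},
    {"tx": 0, "ty": 0.2, "tz": 0, "wx": 0, "wy": 0, "wz": 0, "hand": 0.5},
    {"tx": 0, "ty": 0, "tz": 0, "wx": 0, "wy": 0, "wz": 0, "hand": 0.5},
    {"tx": 0, "ty": 0, "tz": 0, "wx": 0, "wy": 0, "wz": 0, "hand": 0.5},
    {"tx": 0, "ty": 0, "tz": 0, "wx": 0, "wy": 0, "wz": 0, "hand": 0.5},
  ],
)

```text
t: 11.3
tool_pos: [551.7, 205.9, 34.0]
tcp_rot: [-2.403, -2.019, 0.005]
force: [-10.8, 0.2, 9.6]
gripper_width: 15.7
finger_force: 61.1
```

Call:
play_rows(
  series=[
    {"tx": 0, "ty": 0.15, "tz": 0, "wx": 0, "wy": 0, "wz": 0, "hand": 0.5},
    {"tx": 0, "ty": 0, "tz": 0, "wx": 0, "wy": 0, "wz": 0, "hand": 0.5},
    {"tx": 0, "ty": 0, "tz": 0, "wx": 0, "wy": 0, "wz": 0, "hand": 0.5},
    {"tx": 0, "ty": 0, "tz": 0, "wx": 0, "wy": 0, "wz": 0, "hand": 0.5},
  ],
)

```text
t: 11.7
tool_pos: [552.8, 205.7, 34.0]
tcp_rot: [-2.403, -2.019, 0.006]
force: [-13.2, 2.2, 12.8]
gripper_width: 14.9
finger_force: 61.3
```

Call:
play_rows(
  series=[
    {"tx": 0, "ty": 0.1, "tz": 0, "wx": 0, "wy": 0, "wz": 0, "hand": 0.5},
    {"tx": 0, "ty": 0, "tz": 0, "wx": 0, "wy": 0, "wz": 0, "hand": 0.5},
    {"tx": 0, "ty": 0, "tz": 0, "wx": 0, "wy": 0, "wz": 0, "hand": 0.5},
    {"tx": 0, "ty": 0, "tz": 0, "wx": 0, "wy": 0, "wz": 0, "hand": 0.5},
  ],
)

```text
t: 12.1
tool_pos: [553.5, 205.5, 34.0]
tcp_rot: [-2.403, -2.019, 0.007]
force: [-13.9, 1.1, 13.2]
gripper_width: 15.3
finger_force: 61.4
```

Call:
play_rows(
  series=[
    {"tx": 0, "ty": 0.1, "tz": -0.03, "wx": 0, "wy": 0, "wz": 0, "hand": 0.5},
    {"tx": 0, "ty": 0, "tz": 0, "wx": 0, "wy": 0, "wz": 0, "hand": 0.5},
    {"tx": 0, "ty": 0, "tz": 0, "wx": 0, "wy": 0, "wz": 0, "hand": 0.5},
    {"tx": 0, "ty": 0, "tz": 0, "wx": 0, "wy": 0, "wz": 0, "hand": 0.5},
  ],
)

```text
t: 12.5
tool_pos: [554.4, 205.4, 34.0]
tcp_rot: [-2.403, -2.018, 0.007]
force: [-13.2, 2.0, 12.1]
gripper_width: 15.3
finger_force: 61.2
```

Call:
play_rows(
  series=[
    {"tx": 0, "ty": 0.1, "tz": 0, "wx": 0, "wy": 0, "wz": 0, "hand": 0.5},
    {"tx": 0, "ty": 0, "tz": 0, "wx": 0, "wy": 0, "wz": 0, "hand": 0.5},
    {"tx": 0, "ty": 0, "tz": 0, "wx": 0, "wy": 0, "wz": 0, "hand": 0.5},
    {"tx": 0, "ty": 0, "tz": 0, "wx": 0, "wy": 0, "wz": 0, "hand": 0.5},
  ],
)

```text
t: 12.9
tool_pos: [555.2, 205.3, 34.0]
tcp_rot: [-2.402, -2.018, 0.008]
force: [-14.0, 2.0, 11.7]
gripper_width: 15.0
finger_force: 61.3
```

Call:
play_rows(
  series=[
    {"tx": 0, "ty": 0.1, "tz": 0, "wx": 0, "wy": 0, "wz": 0, "hand": 0.5},
    {"tx": 0, "ty": 0, "tz": 0, "wx": 0, "wy": 0, "wz": 0, "hand": 0.5},
    {"tx": 0, "ty": 0, "tz": 0, "wx": 0, "wy": 0, "wz": 0, "hand": 0.5},
    {"tx": 0, "ty": 0, "tz": 0, "wx": 0, "wy": 0, "wz": 0, "hand": 0.5},
  ],
)

```text
t: 13.3
tool_pos: [556.0, 205.1, 34.1]
tcp_rot: [-2.402, -2.018, 0.008]
force: [-15.4, 0.9, 13.0]
gripper_width: 15.6
finger_force: 61.5
```

Call:
play_rows(
  series=[
    {"tx": 0, "ty": 0.1, "tz": 0, "wx": 0, "wy": 0, "wz": 0, "hand": 0.5},
    {"tx": 0, "ty": 0, "tz": 0, "wx": 0, "wy": 0, "wz": 0, "hand": 0.5},
    {"tx": 0, "ty": 0, "tz": 0, "wx": 0, "wy": 0, "wz": 0, "hand": 0.5},
    {"tx": 0, "ty": 0, "tz": 0, "wx": 0, "wy": 0, "wz": 0, "hand": 0.5},
  ],
)

```text
t: 13.7
tool_pos: [556.0, 205.1, 34.1]
tcp_rot: [-2.401, -2.018, 0.01]
force: [-18.9, 0.4, 16.7]
gripper_width: 14.9
finger_force: 61.9
```

Call:
play_rows(
  series=[
    {"tx": 0, "ty": 0.1, "tz": 0, "wx": 0, "wy": 0, "wz": 0, "hand": 0.5},
    {"tx": 0, "ty": 0, "tz": 0, "wx": 0, "wy": 0, "wz": 0, "hand": 0.5},
    {"tx": 0, "ty": 0, "tz": 0, "wx": 0, "wy": 0, "wz": 0, "hand": 0.5},
    {"tx": 0, "ty": 0, "tz": 0, "wx": 0, "wy": 0, "wz": 0, "hand": 0.5},
  ],
)

```text
t: 14.1
tool_pos: [556.0, 205.1, 34.2]
tcp_rot: [-2.4, -2.017, 0.013]
force: [-23.6, 1.0, 21.2]
gripper_width: 15.1
finger_force: 62.4
```

```bash
python3 - <<'E'
from m import *
c=cap('wrist');o=np.array([549.5,208.7]);y=np.radians(-10)
s=telemetry.observe();print(s['tool_pos'],s['tcp_rot'],s['force'],s['wrist_torque'])
edges(c,25,32,28,y,o,'plate',(-100,49,-55,47))
edges(c,35,42,38,y,o,'lip',(40,120,-90,90))
cv2.imwrite('pics/w6.png',c['color'])
E
```

```text
[555.97635582 205.12131879  34.15512731] [-2.39964841 -2.01702874  0.01295595] [-22.7602119    2.50256863  20.05449237] [0.30956713 2.8069456  0.04572969]
plate front pos 49.6 med 49.1 n 129 ang -89.9 span [ 4. 70.]
plate back pos -19.4 med -19.1 n 100 ang 89.9 span [ 4. 50.]
plate left pos 45.4 med 45.3 n 142 ang 0.2 span [69.  4.]
plate right pos -24.0 med -23.1 n 26 ang -15.9 span [10.  5.]
lip front pos 90.8 med 90.4 n 207 ang 90.0 span [  4. 104.]
lip back pos 52.5 med 52.9 n 179 ang -89.8 span [ 4. 85.]
lip left pos 72.2 med 72.1 n 95 ang 0.4 span [38.  4.]
lip right pos -30.0 med -28.7 n 25 ang -22.2 span [10.  5.]
```

View pics/w6.png

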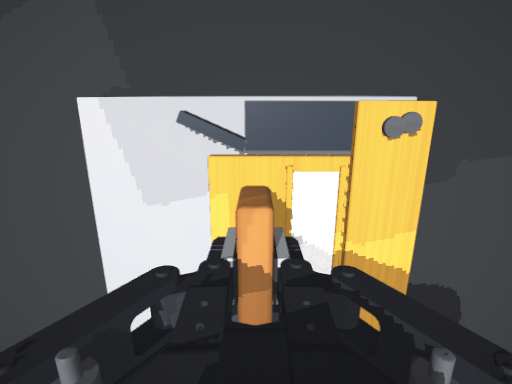

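The bar is at its hard stop: the position stays fixed at 556.0 while the force rises, and the back edge at -19.4 mm puts the front at 70.6 mm. I check the plate's tilt before handing in.

```bash
python3 - <<'E'
from m import *
c=load('wrist');P=cloud(c);o=np.array([549.5,208.7]);ex=np.array([.9848,-.1736]);ey=np.array([.1736,.9848])
q=P[...,:2]-o;a=q@ex;b=q@ey
for n,m in(('plate',(a>-17)&(a<48)&(b>22)&(b<43)&(P[...,2]>24)&(P[...,2]<33)),('floor',(a>-85)&(a<-40)&(b>10)&(b<70)&(abs(P[...,2]-20)<4))):
    A=np.c_[a[m],b[m],np.ones(m.sum())];s=np.linalg.lstsq(A,P[...,2][m],rcond=None)[0];print(n,m.sum(),'slopes deg',np.degrees(s[:2]).round(2),'z0',s[2].round(1))
s=telemetry.observe();print('tool z',cv2.Rodrigues(s['tcp_rot'])[0][:,2].round(4),s['t'])
E
```

```text
plate 4360 slopes deg [ 0.36 -1.26] z0 29.9
floor 8508 slopes deg [0.05 0.01] z0 20.7
tool z [-1.070e-02 -1.000e-04 -9.999e-01] 14.15
```

```bash
python3 - <<'E'
from m import *
c=load('wrist');P=cloud(c);o=np.array([549.5,208.7]);ex=np.array([.9848,-.1736]);ey=np.array([.1736,.9848])
q=P[...,:2]-o;a=q@ex;b=q@ey;Z=P[...,2]
def f(r): m=(a>r[0])&(a<r[1])&(b>r[2])&(b<r[3])&(Z>24)&(Z<34);return round(float(np.median(Z[m])),2),int(m.sum())
for r in [(-17,-8,38,43),(-17,-8,25,30),(-17,-8,12,17),(-17,-8,2,7),(0,10,38,43),(20,30,39,43),(38,46,39,43),(33,45,10,15),(33,45,25,30)]: print(r,f(r))
E
```

```text
(-17, -8, 38, 43) (29.1, 154)
(-17, -8, 25, 30) (29.05, 152)
(-17, -8, 12, 17) (29.19, 142)
(-17, -8, 2, 7) (29.23, 112)
(0, 10, 38, 43) (29.16, 179)
(20, 30, 39, 43) (29.04, 150)
(38, 46, 39, 43) (28.88, 117)
(33, 45, 10, 15) (29.48, 188)
(33, 45, 25, 30) (29.6, 202)
```

The bare brass reads 28.9–29.2 mm over the plate, against 28.7 mm expected, so it lies flat. It is pressed on the stop with margin, so I hand in.

```bash
python3 -c "
from workcell import ticket
print(ticket.finish_job())"
```

```text
the job is handed in; nothing more can be done
None
```

I handed the job in at about 14 s with the brass label holder flat on the bed under the lip, still gripped and pressing the red bar against its hard stop with about 23 N; I never commanded a touch on the reel, pallet or tray, but took no final picture to confirm they hadn't moved.

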